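Prop the test fixture's lid open with its stay rod

ROBOT

A 6-joint arm with a two-finger parallel gripper is mounted at the origin on a cart in front of the work surface, level with it; the furniture and walls round the work are solid. World frame = base frame: x ahead of the robot, y to its left, z up, the work surface at z = 0. Lengths are in mm, angles in rad, forces in N, time in s.
With the tool pointing down it reaches from about 350 to 875 mm from the base axis. Payload 4.2 kg.
Tool frame: the origin (TCP) lies midway between the tips of the shut fingers; the grasp point (between the pads) lies 19 mm behind it (arm.hold_point_z is the distance from the TCP to the grasp point, in mm); z points along the fingers, y is the line along which they close (so a half turn about z gives the same grasp; the last joint's range is limited). The gripper opens to 85 mm and grips with 20 to 120 N. Pads are 22 mm wide; open, the fingers measure 114 mm over their backs; the gripper's body (76 mm by 85 mm) begins 54 mm behind the grasp point. The pads swing forward as they close: fully open they stand 13 mm farther back than shut.
Start: joints at [-0.992, 0.385, 0.008, 0, -1.194, -0.259], TCP at [196.501, -593.285, 231.312] pointing down, gripper open.
Joint ranges: [-3.14, 3.14], [-1.21, 2.06], [-1.07, 1.41], [-3.16, 2.05], [-2.99, -0.16], [-3.1, 3.1]. Speed limits (rad/s): [2.79, 2.79, 3.14, 3.14, 3.14, 3.14].

INTERFACE

Orientations are given as a unit quaternion [x, y, z, w].
In Python, from bench import arm, vision gives the robot as it stands. The module is installed in compiled form; this text tells all that it offers.
- The arm moves only by the tool servo_tool, never from a script. Its argument "plan" is a list of rows, each a list of 7 numbers: the shift along the world's x, y, z each as a share of 300 mm, from -1 to 1, then the turn, a rotation vector about the world's x, y, z each as a share of 2 rad, from -1 to 1, then the opening, from 0 (shut) to 1 (fully open). A call has 1 to 20 rows; each row shifts and turns the commanded pose from where the row before left it; what a row does not reach is not made up. A row lasts 1/8 s, in which the tool goes at most 62.5 mm and 10.7 degrees, less where a joint would pass 70% of its speed; a pose out of reach is approached as far as the arm can. A call with a number of a shift or a turn outside -1 to 1 is refused whole. A call with a gripper value outside its range is refused whole. The fingers move at their own pace and stop on an object; the grip force is fixed at half the most. Time passes only in rows, so rows that do not move let the fingers close. It gives the time, the measured TCP pose, the force, the opening and the grip force at its end, in the units of the state.
- arm.read_state(): the state, without advancing time (a new reading comes with each control period).
- vision.get_image(name): name is "scene" or "top" or "wrist"; returns a dict with "image" (400x640x3 uint8, red, green, blue), "z_map" (400x640 float32, mm along the optical axis (not along the pixel's ray), 0 where there is no reading), "K" (3x3 intrinsics, pixels), "world_to_cam" (4x4, takes a point from world to camera coordinates); the wrist camera has in their place "mount" (4x4, takes a point from camera to tool coordinates, whose origin is the TCP and whose axes are the flange's). Camera axes: x right, y down, z forward; pixel columns grow to the right and rows downward; lengths in mm; the calibration is good to about 2 mm. A picture is of the moment at which its call begins: read the wrist's pose just before it.
- arm.job_done(): hands the job in; it is judged then, once.
The state is a dict: "clock": time; "joints": joint angles; "joint_vel": joint speeds; "joint_efforts": joint torques, N m; "position": TCP position; "ee_rot": TCP orientation; "contact_force": force on the tool from outside, world axes, zero at the start; "wrist_torque": the same for the moment, N m; "gripper_width": finger opening in mm; "grasp_force": force on a finger pad.
Only numpy, scipy, OpenCV 4.12 (cv2) and the standard library are available. Lean on these libraries where they do the work, as an engineer would, in place of code of your own. Each camera call takes 0.05 s, during which the arm holds its last target. There are 200 camera calls.

TASK

I need to get at the contact pins of the board test fixture, and its soft-close lid keeps sinking. Lift the lid by its bar to nearly fully open and let go; then, before it has come down too far, push the prop rod on the fixture's right side up by its sideways grip, and keep it up until the lid has settled with the rod's ball tip caught in the hook under the lid's edge. Leave the lid resting on the rod, and don't shove the other things on the bench about.

Things in the scene. Friction and masses are not known exactly. Their poses are not given: they have to be found in the camera images.
- test_fixture: White and black test fixture, fixed to the bench; place and yaw vary. 206 (x) by 250 (y) mm, base 70 high. Origin under its middle; x points from its front (latch side, to the robot) to its back, y to the robot's left, z up. Coordinates (x, y, z) below are in this frame, mm, lid and rod down. Right = -y. The latch on the front already hangs open.
- test_fixture_lid (a joint): Lid angle, rad: 0 closed, 1.396 fully open; the front edge rises and goes back. About 0.8 kg, damped (6 N m s/rad): lifting at 0.25 rad/s takes about 12 N at the bar. Let go, it sinks by its weight: at about 0.01 rad/s from 1.35 rad, 0.03 at 1.2, 0.06 at 0.9.
- lid_bar (a point): Middle of the lid's round lifting bar, 16 mm thick, along y, at (-97, 0, 119) lid closed; posts 50 mm either side. Its axis is 26 mm above the lid's top face, 196 mm from the hinge along the lid, 43 mm above the hinge axis; at 1.36 rad it is above the hinge, 276 mm high. Pinch it lightly (25 N), fingertips 10 mm past its axis, tool near upright: it turns between them.
- lid_hinge (a point): Point on the lid's hinge axis (along y) at mid-width, (99, 0, 76).
- prop_rod (a joint): Angle of the steel prop rod on the right side, 8 mm thick, rad: 0 lying level in its cradle, tip to the robot; pi/2 upright; 1.9 end of travel. It swings in the plane y = -137, tip up and then away from the robot. 0.11 kg, turns freely; it falls back to 0 if let go before the lid rests on it.
- rod_pivot (a point): Pivot of the prop rod, (55, -137, 45); fixed to the fixture.
- rod_tip (a point): Centre of the rod's steel ball tip, 13 mm across, 145 mm from the pivot.
- rod_grip (a point): On the axis of the rod's black rubber grip, a round bar 14 mm thick sticking out sideways from y = -143 to -197, 78 mm from the pivot; this point is at (-23, -172, 45), rod down. A closed finger under it and on its robot side pushes it up and away. The flange and hook on the lid's edge reach out to y = -153: lean the tool outwards to pass them.
- hook_seat (a point): Where the ball's centre rests in the dark hook clamped under the flange of a steel angle on the lid's right edge; turns with the lid. 132 to 144 mm from the hinge axis, level with it when closed. Flange underside 6.5 mm above; the hook's wall is 6.5 mm to the front and reaches 15.5 mm below: the ball comes in under it, so with the lid 0.16 rad or more above its seated angle.
- hook_wall (a point): Lower edge of the hook's wall. Seated, the ball touches wall and flange: rod and lid angles are those at which tip and seat meet (rod 1.16 to 1.4, lid 0.78 to 1.02 rad). A rod held up to 0.1 rad farther meets the flange; the lid's weight (2 to 4 N at the grip) then presses it back against the wall as the finger slowly yields, and the ball stays caught.
- board: Small round green circuit board with wires, 48 x 122 x 11 mm, loose on the left of the fixture; a bystander. Origin under its middle.
- tweezers: Steel tweezers, 122 mm long, loose beside the fixture; a bystander. Origin under their middle.
- esd_brush: Black brush, 130 mm long, loose on the right of the fixture; a bystander. Origin under its middle.
- multimeter: Yellow multimeter, 150 x 78 x 45 mm, loose on the right; a bystander. Origin under its middle.
- screwdriver_a: Orange screwdriver, 172 mm long, on the right; a bystander.

How it is judged:
By the outcome, as a careful person would: the job done as asked, in the order asked, and still so for the second after the job is handed in, with the robot touching nothing.
It also fails if it takes over 72 s, if anything falls off the work surface, if the arm or the gripper's body presses on something with over 40 N, if the wrist force passes 120 N, or if a joint passes its speed limit or range.

## Working session

There is one attempt and no reset: what is moved stays moved. The work goes in short steps, Python scripts to look and compute and a tool call to move; the robot and the scene stay as the last step left them, time stands still between calls to the robot, and variables do not carry over. Pictures are saved under pics/ and viewed, at most 10 in all, crops included, and the job is handed in when it is done.

Besides the shell and the picture viewer there is one more tool, called by a JSON object that holds its "api" and its "payload", one argument or row to a line. servo_tool: Moves the arm, as the interface text tells. Its arguments: {"type":"object","properties":{"plan":{"type":"array"}},"required":["plan"]}

```bash
mkdir -p pics; ls
python3 - <<'E'
from bench import arm, vision
import cv2, numpy as np
s=arm.read_state(); print({k:np.round(v,3).tolist() for k,v in s.items()}, arm.hold_point_z)
for n in ("scene","top"):
    d=vision.get_image(n); np.savez(f"{n}.npz",**d)
    cv2.imwrite(f"pics/{n}.png",d["image"][:,:,::-1]); print(n,d["K"].tolist(),np.round(d["world_to_cam"],3).tolist())
E
```

```text
pics
{'clock': 0.0, 'joints': [-0.992, 0.386, 0.007, -0.0, -1.194, -0.259], 'joint_vel': [-0.001, 0.001, 0.001, 0.001, -0.001, -0.002], 'joint_efforts': [0.0, -39.229, 18.84, 4.186, -0.005, 0.0], 'position': [196.317, -592.765, 230.209], 'ee_rot': [-0.159, 0.987, 0.001, -0.0], 'contact_force': [-0.654, -0.014, -0.273], 'wrist_torque': [0.032, 0.068, -0.027], 'grasp_force': 0.0, 'gripper_width': 85.269} 18.700000000000003
scene [[415.0046695823689, 0.0, 320.1208995506703], [0.0, 415.0046695823689, 201.68214343761255], [0.0, 0.0, 1.0]] [[-0.765, -0.644, 0.002, 420.6], [-0.471, 0.557, -0.684, 349.323], [0.44, -0.524, -0.73, 976.013], [0.0, 0.0, 0.0, 1.0]]
top [[479.8311100315178, 0.0, 326.77693877487894], [0.0, 479.8311100315178, 194.8408703737611], [0.0, 0.0, 1.0]] [[-0.029, -1.0, -0.003, -36.359], [-0.997, 0.029, -0.073, 591.791], [0.073, 0.001, -0.997, 1514.313], [0.0, 0.0, 0.0, 1.0]]
```

View pics/top.png

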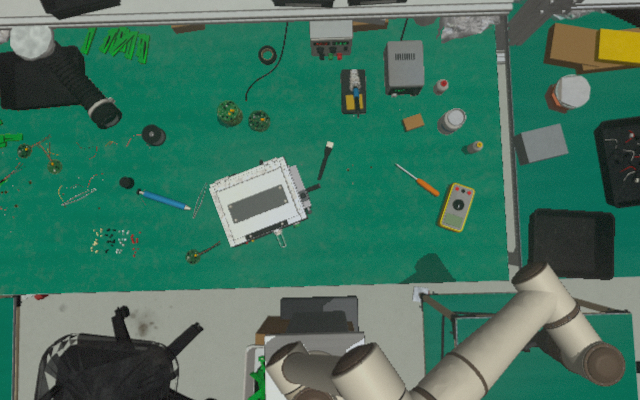

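View pics/scene.png

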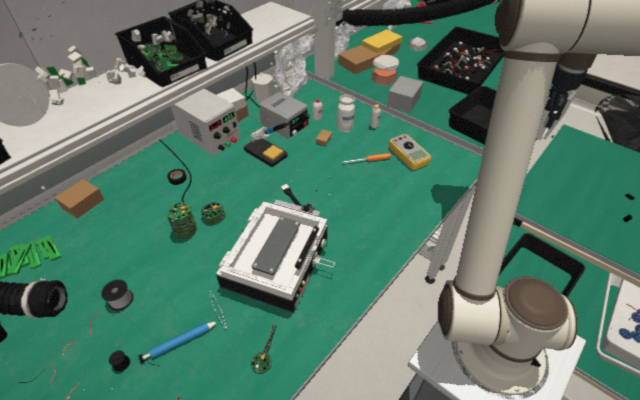

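The top view shows the fixture at about (262,202), yawed, with the grip near (312,188) and the brush at (326,160). The scene view shows the same fixture at about (275,250). I'll enlarge both.

Run:
```python
import cv2, numpy as np
t=np.load("top.npz")["image"][:,:,::-1]; s=np.load("scene.npz")["image"][:,:,::-1]
cv2.imwrite("pics/top_c.png",cv2.resize(t[145:257,195:345],None,fx=5,fy=5,interpolation=cv2.INTER_CUBIC))
cv2.imwrite("pics/scene_c.png",cv2.resize(s[195:315,205:345],None,fx=5,fy=5,interpolation=cv2.INTER_CUBIC))
```

```text
(no output)
```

View pics/top_c.png

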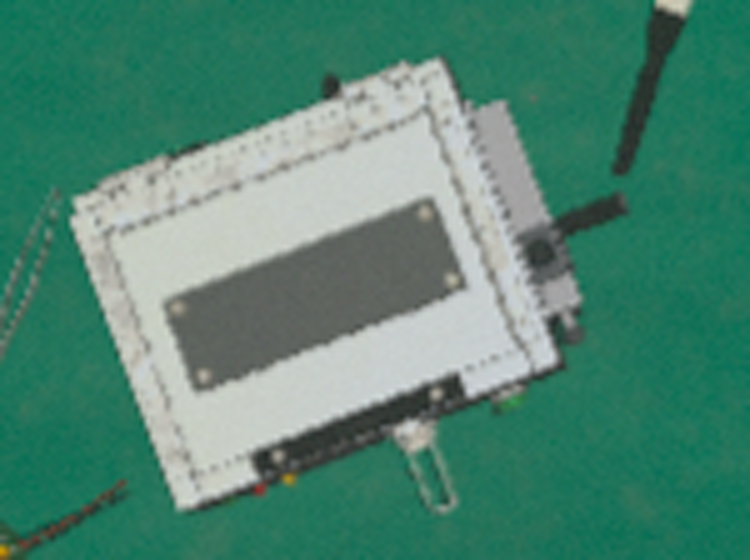

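View pics/scene_c.png

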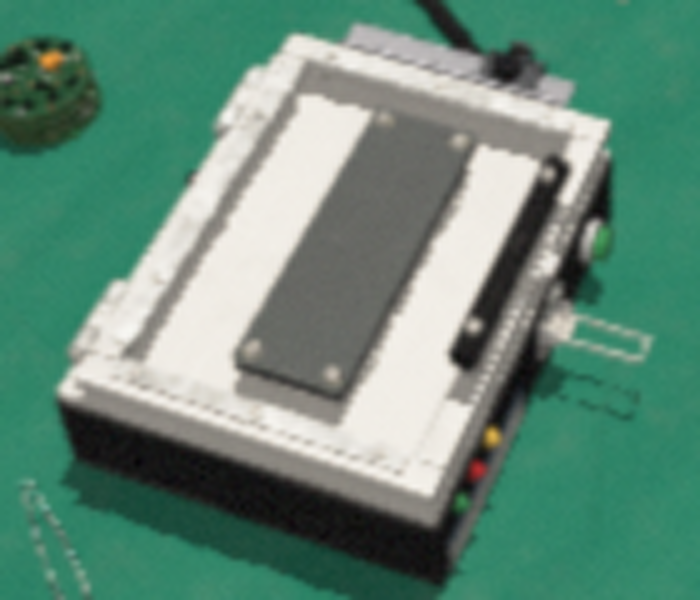

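The top crop shows the bar's screws at (278,457) and (437,393), and the grip from (560,225) to (622,203). In the scene crop the same screws are at (474,326) and (549,173). I'll triangulate from these.

```bash
cat > h.py <<'E'
import numpy as np, cv2
from scipy.spatial.transform import Rotation as R
T=dict(np.load("top.npz")); S=dict(np.load("scene.npz"))
P=lambda d:d["K"]@d["world_to_cam"][:3]
full=lambda c,o:(np.array(c,float)+.5)/5-.5+o
ft=lambda c:full(c,(195,145)); fs=lambda c:full(c,(205,195))
def tri(a,b):
    X=cv2.triangulatePoints(P(T),P(S),np.array(a,float),np.array(b,float)); X=(X[:3]/X[3]).ravel()
    def pr(d): q=P(d)@np.r_[X,1]; return q[:2]/q[2]
    return X, np.linalg.norm(pr(T)-a)+np.linalg.norm(pr(S)-b)
def onz(d,p,z):
    M=P(d); H=np.c_[M[:,0],M[:,1],M[:,2]*z+M[:,3]]; q=np.linalg.solve(H,[*p,1]); return q[:2]/q[2]
def deproj(d,p):
    u,v=np.round(p).astype(int); z=d["z_map"][v,u]; c=np.linalg.solve(d["K"],[u,v,1])*z
    W=np.linalg.inv(d["world_to_cam"]); return W[:3,:3]@c+W[:3,3]
E
python3 - <<'E'
from h import *
np.set_printoptions(precision=1,suppress=True)
pts={"screwL":((278,457),(474,326)),"screwR":((437,393),(549,173)),"plateBL":((178,307),(252,348)),"FL":((185,508),(440,498)),"FR":((558,368),(608,122)),"BR":((438,60),(295,38)),"plFR":((452,280),(460,142)),"plFL":((204,376),(332,372)),"plBR":((425,213),(385,118))}
X={}
for n,(a,b) in pts.items():
    X[n],e=tri(ft(a),fs(b)); print(n,X[n],round(e,2),"depth",deproj(T,ft(a)),deproj(S,fs(b)))
d=X["screwL"]-X["screwR"]; print(np.linalg.norm(d), np.arctan2(-d[0],d[1]))
d=X["FL"]-X["FR"]; print(np.linalg.norm(d), np.arctan2(-d[0],d[1]))
for p in [(560,225),(600,210),(622,203)]: print("grip",onz(T,ft(p),45),onz(T,ft(p),52),deproj(T,ft(p)))
print("ball",onz(T,ft((572,328)),45),deproj(T,ft((572,328))))
for p in [(620,172),(670,5)]: print("brush",onz(T,ft(p),10),deproj(T,ft(p)))
print("meter",[onz(T,p,45) for p in [(453,182),(440,227),(476,186),(465,232)]],"sd",[onz(T,p,15) for p in [(397,165),(437,194)]])
E
```

```text
screwL [467.1 176.2 129. ] 0.14 depth [467.2 176.3 132.5] [467.4 177.  128.7]
screwR [501.9  81.1 128.5] 0.41 depth [502.8  81.  132.2] [503.   80.4 127.6]
plateBL [559.2 240.5  95.8] 0.55 depth [559.5 240.8  99.6] [558.7 239.8  96.1]
FL [436.3 239.3  86.4] 1.46 depth [437.6 243.4  65.2] [442.  229.8  68.3]
FR [516.8  11.4  95.2] 1.0 depth [517.4  13.1  57.6] [518.8  12.5  94.9]
BR [704.1  76.9  87.5] 3.82 depth [710.1  82.8  64.7] [693.5  76.   93.8]
plFR [571.2  73.9  93.5] 0.14 depth [569.9  73.7  97.2] [567.9  75.4  97.3]
plFL [517.2 225.4  97.7] 0.02 depth [516.6 226.3  99.4] [ 57.  587.4 950.4]
plBR [612.4  89.2  96.1] 0.19 depth [612.6  87.5 102.1] [612.5  87.2  95.1]
101.25711875532195 0.35092824836964287
241.8500095981176 0.3396338709656824
grip [607.2   9.4] [606.6   9.1] [605.1   7.8  54. ]
grip [616.  -16.1] [615.3 -16.3] [614.3 -17.4  48.6]
grip [620.  -30.1] [619.3 -30.2] [619.6 -30.3  55.7]
ball [542.    3.6] [542.3   3.2  53.4]
brush [643.4 -28.8] [643.5 -30.1   9.1]
brush [751.5 -64.3] [750.9 -65.6   5.7]
meter [array([ 617.6, -453. ]), array([ 477.3, -405.5]), array([ 602.8, -524.8]), array([ 459.4, -482.9])] sd [array([ 680.8, -283.1]), array([ 583.2, -407.7])]
```

```bash
cat >> h.py <<'E'
yaw=0.343; O=np.array([575.9,161.2,0.]); Rf=R.from_euler('z',yaw)
def W(p): return Rf.apply(p)+O
def F(p): return Rf.inv().apply(np.asarray(p)-O)
grasp=Rf*R.from_matrix(np.array([[0,-1,0],[-1,0,0],[0,0,-1.]]).T)   # x_t=-y, y_t=-x, z_t=-z
def push(tilt=0.8,out=0.4):
    n=np.array([np.sin(np.pi/2-tilt),0,0]); n=R.from_rotvec([0,-tilt,0]).apply([1,0,0])
    return Rf*R.from_rotvec(-n*-out)*R.from_rotvec([0,-tilt,0])*R.from_matrix(np.array([[0,-1,0],[-1,0,0],[0,0,-1.]]).T)
def rodgrip(r): return np.array([55-78*np.cos(r),0,45+78*np.sin(r)])
def pushtcp(r,y=-172,tilt=.8,out=.4,off=21.5,s=14):
    q=push(tilt,out); n=-Rf.inv().apply(q.apply([0,1,0])); d=Rf.inv().apply(q.apply([0,0,1]))
    p=rodgrip(r)-off*n+s*d; p[1]=y; return p,q,n,d
def barpos(t): f=np.arctan2(43,196)+t; r=np.hypot(43,196); return np.array([99-r*np.cos(f),0,76+r*np.sin(f)])
def move(pw,q,frm=None):
    from bench import arm
    st=arm.read_state(); p0,q0=(np.array(st["position"]),R.from_quat(st["ee_rot"])) if frm is None else frm
    dp=np.asarray(pw)-p0; rv=(q*q0.inv()).as_rotvec()
    n=int(np.ceil(max(np.linalg.norm(dp)/55,np.linalg.norm(rv)/.17)))
    print("clock",round(st["clock"],2),"shift",np.round(dp/300,4),"rot",np.round(rv/2,4),"minrows",n,"target",np.round(pw,1))
E
python3 - <<'E'
from h import *
from bench import vision,arm
np.set_printoptions(precision=3,suppress=True)
print(vision.get_image("wrist")["mount"])
p,q,n,d=pushtcp(0); print(p,"n",n,"d",d)
pre=p+np.array([-70,-60,80]); print("pre",pre,W(pre)); move(W(pre),q)
print("view from pre: hook in tool frame", q.inv().apply(W([-40,-150,65])-W(pre)))
for x in (132,144):
    from scipy.optimize import fsolve
    print(x, fsolve(lambda v:[99-x*np.cos(v[0])-55+145*np.cos(v[1]),31+x*np.sin(v[0])-145*np.sin(v[1])],[.9,1.3]))
E
```

```text
[[  -0.      -0.952   -0.307   78.221]
 [   1.       0.      -0.001    0.878]
 [   0.001   -0.307    0.952 -141.607]
 [   0.       0.       0.       1.   ]]
[ -28.729 -172.      20.593] n [ 0.697 -0.     0.717] d [ 0.661  0.389 -0.642]
pre [ -98.729 -232.     100.593] [560.947 -90.49  100.593]
clock 0.15 shift [ 1.215  1.675 -0.433] rot [-0.004 -0.496  0.819] minrows 12 target [560.9 -90.5 100.6]
view from pre: hook in tool frame [-49.464 -15.384  93.577]
132 [1.007 1.386]
144 [0.788 1.163]
```

{"api": "servo_tool", "payload": {
  "plan": [
    [0.087,0.12,-0.031,0,-0.0354,0.0585,0],
    [0.087,0.12,-0.031,0,-0.0354,0.0585,0],
    [0.087,0.12,-0.031,0,-0.0354,0.0585,0],
    [0.087,0.12,-0.031,0,-0.0354,0.0585,0],
    [0.087,0.12,-0.031,0,-0.0354,0.0585,0],
    [0.087,0.12,-0.031,0,-0.0354,0.0585,0],
    [0.087,0.12,-0.031,0,-0.0354,0.0585,0],
    [0.087,0.12,-0.031,0,-0.0354,0.0585,0],
    [0.087,0.12,-0.031,0,-0.0354,0.0585,0],
    [0.087,0.12,-0.031,0,-0.0354,0.0585,0],
    [0.087,0.12,-0.031,0,-0.0354,0.0585,0],
    [0.087,0.12,-0.031,0,-0.0354,0.0585,0],
    [0.087,0.12,-0.031,0,-0.0354,0.0585,0],
    [0.087,0.12,-0.031,0,-0.0354,0.0585,0],
    [0,0,0,0,0,0,0],
    [0,0,0,0,0,0,0]
  ]
}}

```text
clock: 2.15
position: [561.5, -89.5, 100.8]
ee_rot: [0.782, -0.457, 0.067, -0.417]
contact_force: [-0.4, 0.1, -0.3]
gripper_width: 0.1
grasp_force: 0.0
```

Run:
```python
from h import *
from bench import vision,arm
s=arm.read_state(); d=vision.get_image("wrist"); np.savez("w1.npz",pos=s["position"],rot=s["ee_rot"],**d)
p,q,n,dd=pushtcp(0); move(W(p+np.array([-70,-60,80])),q); print(np.round(s["joints"],2))
cv2.imwrite("pics/w1.png",cv2.resize(d["image"][:,:,::-1],(800,500),interpolation=cv2.INTER_CUBIC))
```

```text
clock 2.2 shift [-0.0018 -0.0024 -0.0021] rot [-0.0015 -0.0023 -0.0006] minrows 1 target [560.9 -90.5 100.6]
[-0.42  0.46 -0.22 -1.1  -0.98  1.63]
```

View pics/w1.png

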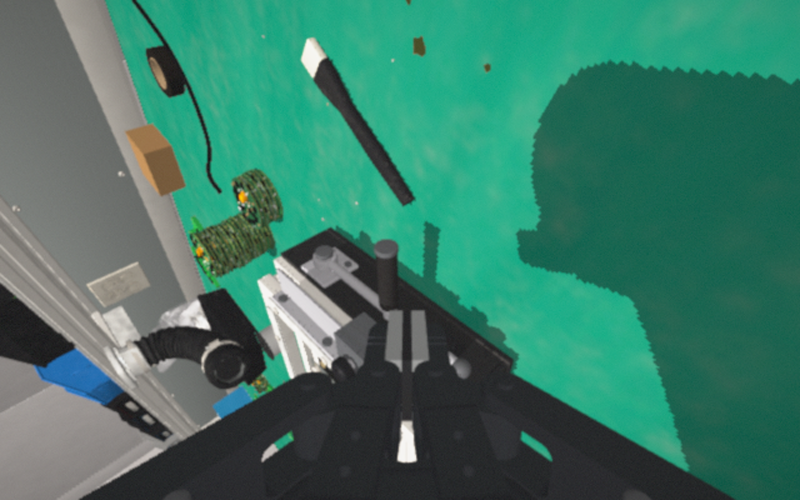

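The wrist view shows the grip's end at (386,248), the pivot near (322,257), the ball at (462,368) and the dark hook at about (358,340), partly behind the finger. I'll enlarge the hook area.

Run:
```python
import numpy as np, cv2
d=np.load("w1.npz"); c=d["image"][175:315,208:388,::-1]
cv2.imwrite("pics/w1c.png",cv2.resize(c,None,fx=4,fy=4,interpolation=cv2.INTER_CUBIC))
```

```text
(no output)
```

View pics/w1c.png

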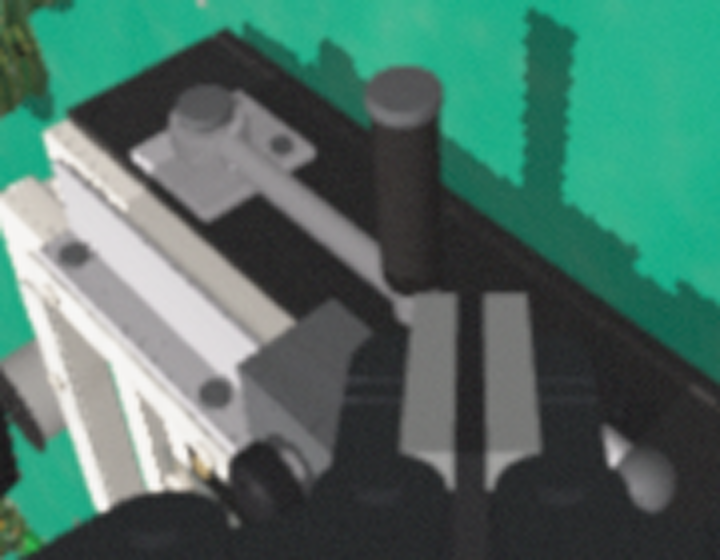

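The finger hides part of the hook. I'll shift the tool sideways for a clear second view.

{"api": "servo_tool", "payload": {
  "plan": [
    [-0.044,-0.016,-0.048,0,0,0,0],
    [-0.066,-0.023,-0.072,0,0,0,0],
    [0,0,0,0,0,0,0],
    [0,0,0,0,0,0,0]
  ]
}}

```text
clock: 2.7
position: [529.6, -101.7, 66.2]
ee_rot: [0.782, -0.457, 0.068, -0.418]
contact_force: [0.4, 1.1, -0.3]
gripper_width: -0.2
grasp_force: 0.0
```

```bash
cat >> h.py <<'E'
def wcam(d,p,q):  # world_to_cam for wrist
    m=np.eye(4); m[:3,:3]=R.from_quat(q).as_matrix(); m[:3,3]=p; return np.linalg.inv(m@d["mount"])
def load(f):
    d=dict(np.load(f)); d["world_to_cam"]=wcam(d,d["pos"],d["rot"]); return d
def snap(f):
    from bench import arm,vision
    s=arm.read_state(); d=vision.get_image("wrist"); np.savez(f,pos=s["position"],rot=s["ee_rot"],**d); return load(f)
def proj(d,X): q=P(d)@np.r_[X,1]; return q[:2]/q[2]
def tri2(a,pa,b,pb):
    X=cv2.triangulatePoints(P(a),P(b),np.array(pa,float),np.array(pb,float)); X=(X[:3]/X[3]).ravel()
    return X,np.linalg.norm(proj(a,X)-pa)+np.linalg.norm(proj(b,X)-pb)
E
python3 - <<'E'
from h import *
d=snap("w2.npz"); w=load("w1.npz")
for n,X in dict(pivot=(55,-137,45),gripend=(-23,-197,45),ball=(-90,-137,45),hook=(-40,-150,65)).items(): print(n,proj(w,W(X)),proj(d,W(X)))
u,v=proj(d,W((-40,-150,65))).astype(int); x0,y0=max(u-90,0),max(v-70,0); print(x0,y0)
cv2.imwrite("pics/w2c.png",cv2.resize(d["image"][y0:y0+140,x0:x0+180,::-1],None,fx=4,fy=4,interpolation=cv2.INTER_CUBIC))
E
```

```text
pivot [259.4562874  206.87794574] [212.7384776  207.39776065]
gripend [308.34946005 197.09726753] [246.15264978 197.77695457]
ball [368.38291138 294.85120635] [306.53519129 295.38836294]
hook [306.17237692 262.33610421] [246.47170919 262.80882964]
156 192
```

View pics/w2c.png

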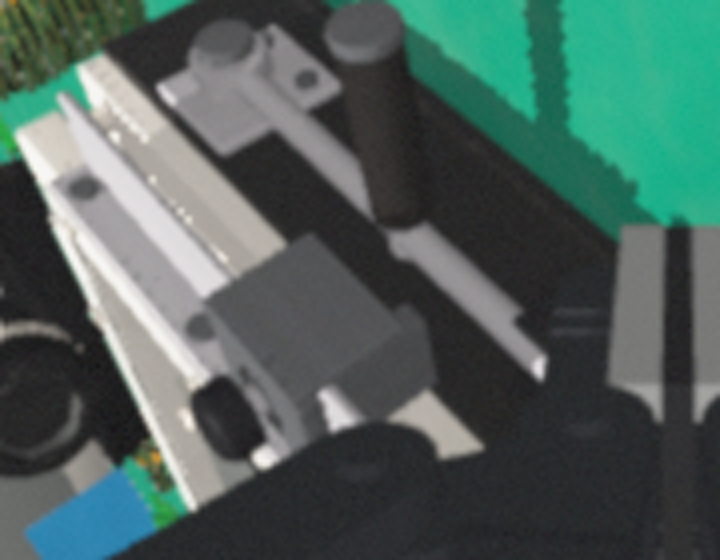

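Projections of the known rod points land within 1–2 px in both wrist views, so the fixture pose is good. The hook block's outer face has corners at about (205,300), (310,235), (400,338) and (290,420) in this crop, with a lip at (415,308).

Run:
```python
from h import *
np.set_printoptions(precision=1,suppress=True)
d=load("w2.npz"); w=load("w1.npz")
def ony(d,p,y):
    W2=np.linalg.inv(d["world_to_cam"]); o=F(W2[:3,3]); r=Rf.inv().apply(W2[:3,:3]@np.linalg.solve(d["K"],[*p,1])); return o+r*(y-o[1])/r[1]
f2=lambda c:(np.array(c)+.5)/4-.5+(156,192); f1=lambda c:(np.array(c)+.5)/4-.5+(208,175)
print("cam",F(np.linalg.inv(d["world_to_cam"])[:3,3]))
for c in [(205,300),(310,235),(400,338),(290,420),(405,305),(425,312),(435,375),(380,415),(390,330),(200,325),(85,185),(300,330)]:
    p=f2(c); print(c,"y-153",ony(d,p,-153),"depth F",F(deproj(d,p)))
print("tri bottom-back",[F(x) if i==0 else x for i,x in enumerate(tri2(w,f1((333,298)),d,f2((310,235))))], "bottom-front?",[F(x) if i==0 else x for i,x in enumerate(tri2(w,f1((240,368)),d,f2((205,300))))])
# depth profile along block
for c in [(300,300),(340,300),(370,320),(415,320),(420,335),(420,360),(400,380),(345,400),(330,395),(262,395)]: print(c,F(deproj(d,f2(c))))
```

```text
cam [-204.  -359.2  135.1]
(205, 300) y-153 [ -23.7 -153.    90.6] depth F [ -22.7 -151.4   90.4]
(310, 235) y-153 [ -23.7 -153.    66.6] depth F [ -22.4 -152.1   66.2]
(400, 338) y-153 [ -58.2 -153.    68.2] depth F [ -53.3 -146.    65.7]
(290, 420) y-153 [ -59.1 -153.    93.1] depth F [ -50.2 -139.9   90.6]
(405, 305) y-153 [ -52.3 -153.    63. ] depth F [ -48.3 -147.2   61. ]
(425, 312) y-153 [ -56.5 -153.    61.1] depth F [ -36.4 -124.4   51.1]
(435, 375) y-153 [ -69.7 -153.    68.4] depth F [ -53.2 -128.5   60.5]
(380, 415) y-153 [ -69.7 -153.    80.7] depth F [ -53.4 -128.1   73.7]
(390, 330) y-153 [ -55.2 -153.    68.5] depth F [ -54.2 -151.7   68.1]
(200, 325) y-153 [ -28.5 -153.    94.3] depth F [  -7.7 -128.2   89.2]
(85, 185) y-153 [  22.5 -153.    93.8] depth F [  50.2 -127.5   88.6]
(300, 330) y-153 [ -43.1 -153.    81. ] depth F [ -42.3 -151.8   80.4]
tri bottom-back [array([ -21.9, -151.4,   65.9]), np.float64(0.7751838746050328)] bottom-front? [array([ -22.6, -151.6,   90.4]), np.float64(0.3726296787209529)]
(300, 300) [ -36.1 -151.5   76.7]
(340, 300) [ -41.7 -151.5   71. ]
(370, 320) [ -49.9 -151.8   69.9]
(415, 320) [ -52.4 -146.9   62. ]
(420, 335) [ -53.7 -143.7   61.5]
(420, 360) [ -53.4 -135.1   62.7]
(400, 380) [ -53.1 -132.9   67.8]
(345, 400) [ -60.2 -149.    82.7]
(330, 395) [ -56.5 -148.9   83.8]
(262, 395) [ -39.7 -138.5   90.9]
```

Hook geometry: the wall's front face is at x≈-53.4, its inner face at about -48 and its lower edge at z≈61, which matches the text's 60.5. That puts the seat at x≈-41.5, so r≈140.5, with seating at lid ≈0.85 and rod ≈1.23. Next is the bar grasp.

Run:
```python
from h import *
move(W([-97,0,200]),grasp)
```

```text
clock 2.75 shift [-0.151   0.7669  0.4455] rot [-0.3123  0.3069 -0.08  ] minrows 6 target [484.6 128.6 200. ]
```

{"api": "servo_tool", "payload": {
  "plan": [
    [-0.0189,0.03,0.1,-0.039,0.0384,-0.01,0.6],
    [-0.0189,0.05,0.1,-0.039,0.0384,-0.01,0.6],
    [-0.0189,0.09,0.08,-0.039,0.0384,-0.01,0.6],
    [-0.0189,0.12,0.06,-0.039,0.0384,-0.01,0.6],
    [-0.0189,0.13,0.04,-0.039,0.0384,-0.01,0.6],
    [-0.0189,0.13,0.03,-0.039,0.0384,-0.01,0.6],
    [-0.0189,0.12,0.02,-0.039,0.0384,-0.01,0.6],
    [-0.0189,0.097,0.0155,-0.039,0.0384,-0.01,0.6],
    [0,0,0,0,0,0,0.6],
    [0,0,0,0,0,0,0.6]
  ]
}}

```text
clock: 4.0
position: [484.2, 114.4, 190.1]
ee_rot: [0.819, -0.574, -0.003, -0.022]
contact_force: [1.0, 0.5, -0.4]
gripper_width: 51.2
grasp_force: 0.0
```

Run:
```python
from h import *
move(W([-97,0,109]),grasp)
fr=(W([-97,0,109]),grasp)
g=lambda t: barpos(t)-[0,0,10]
ts=np.r_[0,.03,.1,.2,.3,.4,.5,.6,.7,.8,.9,1.0,1.1,1.2,1.3,1.36]
for a,b in zip(ts,ts[1:]): print(round(b,2),np.round((W(g(b))-W(g(a)))/300,4))
```

```text
clock 4.0 shift [ 0.0011  0.0474 -0.2705] rot [-0.0196  0.0104 -0.0028] minrows 2 target [484.6 128.6 109. ]
0.03 [0.0043 0.0015 0.0195]
0.1 [0.0122 0.0044 0.045 ]
0.2 [0.0225 0.008  0.0624]
0.3 [0.0283 0.0101 0.0597]
0.4 [0.0338 0.0121 0.0564]
0.5 [0.0389 0.0139 0.0526]
0.6 [0.0436 0.0156 0.0482]
0.7 [0.048  0.0171 0.0433]
0.8 [0.0518 0.0185 0.038 ]
0.9 [0.0551 0.0197 0.0323]
1.0 [0.0579 0.0207 0.0263]
1.1 [0.0601 0.0214 0.0201]
1.2 [0.0616 0.022  0.0136]
1.3 [0.0626 0.0224 0.007 ]
1.36 [0.0378 0.0135 0.001 ]
```

{"api": "servo_tool", "payload": {
  "plan": [
    [0,0.024,-0.01,-0.01,0.005,-0.0014,0.6],
    [0.001,0.0234,-0.02,-0.0096,0.0054,-0.0014,0.6],
    [0,0,-0.06,0,0,0,0.6],
    [0,0,-0.07,0,0,0,0.6],
    [0,0,-0.07,0,0,0,0.6],
    [0,0,-0.04,0,0,0,0.6],
    [0,0,0,0,0,0,0.3],
    [0,0,0,0,0,0,0.15],
    [0,0,0,0,0,0,0.15],
    [0,0,0,0,0,0,0.15]
  ]
}}

```text
clock: 5.25
position: [485.4, 128.5, 109.6]
ee_rot: [0.817, -0.576, 0.001, -0.0]
contact_force: [0.4, -0.3, 0.9]
gripper_width: 13.9
grasp_force: 52.2
```

Run:
```python
from h import *
from bench import arm
move(W([-97,0,109]),grasp); s=arm.read_state(); print(s["gripper_width"],s["grasp_force"],s["contact_force"])
```

```text
clock 5.25 shift [-0.0027  0.0003 -0.0019] rot [0.0002 0.0005 0.0002] minrows 1 target [484.6 128.6 109. ]
13.909965510951048 52.160380482673645 [ 0.37729906 -0.25987253  0.94529677]
```

{"api": "servo_tool", "payload": {
  "plan": [
    [0,0,0,0,0,0,0.175],
    [0.0043,0.0015,0.0195,0,0,0,0.175],
    [0.0061,0.0022,0.0225,0,0,0,0.175],
    [0.0061,0.0022,0.0225,0,0,0,0.175],
    [0.0075,0.0027,0.0208,0,0,0,0.175],
    [0.0075,0.0027,0.0208,0,0,0,0.175],
    [0.0075,0.0027,0.0208,0,0,0,0.175],
    [0.0094,0.0034,0.0199,0,0,0,0.175],
    [0.0094,0.0034,0.0199,0,0,0,0.175],
    [0.0094,0.0034,0.0199,0,0,0,0.175]
  ]
}}

```text
clock: 6.5
position: [503.9, 135.1, 164.6]
ee_rot: [0.817, -0.576, -0.001, 0.002]
contact_force: [0.8, 0.0, -15.0]
gripper_width: 15.4
grasp_force: 18.7
```

{"api": "servo_tool", "payload": {
  "plan": [
    [0.0113,0.004,0.0188,0,0,0,0.165],
    [0.0113,0.004,0.0188,0,0,0,0.165],
    [0.0113,0.004,0.0188,0,0,0,0.165],
    [0.013,0.0046,0.0175,0,0,0,0.165],
    [0.013,0.0046,0.0175,0,0,0,0.165],
    [0.013,0.0046,0.0175,0,0,0,0.165],
    [0.0145,0.0052,0.0161,0,0,0,0.165],
    [0.0145,0.0052,0.0161,0,0,0,0.165],
    [0.0145,0.0052,0.0161,0,0,0,0.165],
    [0.016,0.0057,0.0144,0,0,0,0.165],
    [0.016,0.0057,0.0144,0,0,0,0.165],
    [0.016,0.0057,0.0144,0,0,0,0.165],
    [0.0173,0.0062,0.0127,0,0,0,0.165],
    [0.0173,0.0062,0.0127,0,0,0,0.165],
    [0.0173,0.0062,0.0127,0,0,0,0.165]
  ]
}}

```text
clock: 8.38
position: [564.9, 156.8, 238.9]
ee_rot: [0.817, -0.576, -0.003, 0.006]
contact_force: [-17.9, -1.0, 5.2]
gripper_width: 14.6
grasp_force: 27.4
```

Run:
```python
from h import *
from bench import arm
s=arm.read_state(); print(F(s["position"]), barpos(.8)-[0,0,10], s["contact_force"], s["grasp_force"])
```

```text
[-11.86625757  -0.43525308 238.89560148] [ -6.70820312   0.         236.56018232] [-17.94869116  -0.97120844   5.21976544] 27.380207777023315
```

{"api": "servo_tool", "payload": {
  "plan": [
    [0.0174,0.0062,0.0128,0,0,0,0.165],
    [0.0174,0.0062,0.0128,0,0,0,0.165],
    [0.0174,0.0062,0.0128,0,0,0,0.165],
    [0.0185,0.0066,0.0108,0,0,0,0.165],
    [0.0185,0.0066,0.0108,0,0,0,0.165],
    [0.0185,0.0066,0.0108,0,0,0,0.165]
  ]
}}

```text
clock: 9.12
position: [599.4, 169.2, 260.0]
ee_rot: [0.817, -0.576, -0.001, 0.003]
contact_force: [-11.0, -0.5, -1.2]
gripper_width: 14.8
grasp_force: 26.1
```

Run:
```python
from h import *
from bench import arm
s=arm.read_state(); print(F(s["position"]), barpos(1.)-[0,0,10], Rf.inv().apply(s["contact_force"]), s["grasp_force"])
```

```text
[ 24.7698394   -0.37050446 260.04886867] [ 29.2840004    0.         254.16131217] [-10.56199661   3.21219653  -1.15526916] 26.148301362991333
```

{"api": "servo_tool", "payload": {
  "plan": [
    [0.019,0.0068,0.0067,0,0,0,0.165],
    [0.019,0.0068,0.0067,0,0,0,0.165],
    [0.019,0.0068,0.0067,0,0,0,0.165],
    [0.0196,0.007,0.0048,0,0,0,0.165],
    [0.0196,0.007,0.0048,0,0,0,0.165],
    [0.0196,0.007,0.0048,0,0,0,0.165],
    [0.0199,0.0071,0.0029,0,0,0,0.165],
    [0.0199,0.0071,0.0029,0,0,0,0.165],
    [0.0199,0.0071,0.0029,0,0,0,0.165],
    [0.0201,0.0072,0.0009,0,0,0,0.165],
    [0.0201,0.0072,0.0009,0,0,0,0.165],
    [0.015,0.005,0,0,0,0,0.165],
    [0,0,0,0,0,0,0.165]
  ]
}}

```text
clock: 10.75
position: [673.4, 195.7, 277.7]
ee_rot: [0.818, -0.576, 0.004, -0.003]
contact_force: [-3.2, 3.1, 5.2]
gripper_width: 14.5
grasp_force: 18.9
```

Run:
```python
from h import *
from bench import arm
np.set_printoptions(precision=3,suppress=True)
s=arm.read_state(); print(F(s["position"]), barpos(1.36)-[0,0,10], Rf.inv().apply(s["contact_force"]), s["grasp_force"],s["joints"])
# plan from here: up out, then to pre-push 
p1=W(F(s["position"])+[0,0,70]); move(p1,grasp)
pp,q,n,d=pushtcp(0,y=-174)
pre=pp+np.array([-60,-45,50]); mid=np.array([-60,-240,260.]); print("pp",pp,"pre",pre)
move(W(mid),q,(p1,grasp)); move(W(pre),q,(W(mid),q)); 
low=pp-12*n-10*d; print(low); move(W(low),q,(W(pre),q))
```

```text
[103.414  -0.342 277.726] [100.037   0.    266.659] [-2.017  3.992  5.245] 18.92626404762268 [ 0.514  0.491  0.291  0.004 -1.361 -0.171]
clock 10.75 shift [0.    0.    0.233] rot [-0.001  0.005 -0.   ] minrows 2 target [673.4 195.7 347.7]
pp [ -28.729 -174.      20.593] pre [ -88.729 -219.      70.593]
clock 10.75 shift [-0.244 -0.935 -0.292] rot [ 0.311 -0.308  0.08 ] minrows 6 target [600.1 -85.  260. ]
clock 10.75 shift [-0.114  0.034 -0.631] rot [0. 0. 0.] minrows 4 target [566.  -74.9  70.6]
[ -43.697 -177.894   18.402]
clock 10.75 shift [ 0.095  0.179 -0.174] rot [0. 0. 0.] minrows 2 target [594.6 -21.   18.4]
```

{"api": "servo_tool", "payload": {
  "plan": [
    [0,0,0,0,0,0,0.26],
    [0,0,0,0,0,0,0.26],
    [0,0,0.06,0,0,0,0.26],
    [0,0,0.08,0,0,0,0.26],
    [0,0,0.093,0,0,0,0.2],
    [-0.0244,-0.0935,0,0.0311,-0.0308,0.008,0],
    [-0.0244,-0.0935,0,0.0311,-0.0308,0.008,0],
    [-0.0244,-0.0935,0,0.0311,-0.0308,0.008,0],
    [-0.0244,-0.0935,0,0.0311,-0.0308,0.008,0],
    [-0.0244,-0.0935,0,0.0311,-0.0308,0.008,0],
    [-0.0244,-0.0935,-0.058,0.0311,-0.0308,0.008,0],
    [-0.0244,-0.0935,-0.058,0.0311,-0.0308,0.008,0],
    [-0.0244,-0.0935,-0.058,0.0311,-0.0308,0.008,0],
    [-0.0244,-0.0935,-0.058,0.0311,-0.0308,0.008,0],
    [-0.0244,-0.0935,-0.058,0.0311,-0.0308,0.008,0],
    [0,0,0,0,0,0,0]
  ]
}}

```text
clock: 12.75
position: [597.1, -90.1, 251.0]
ee_rot: [0.781, -0.461, 0.07, -0.416]
contact_force: [0.0, -0.8, 0.1]
gripper_width: -0.4
grasp_force: 0.0
```

Run:
```python
from h import *
from bench import arm,vision
np.set_printoptions(precision=3,suppress=True)
s=arm.read_state(); print(F(s["position"]), Rf.inv().apply(s["contact_force"]),s["joints"])
t=vision.get_image("top"); np.savez("top2.npz",**t)
# lid angle: depth points within fixture footprint above z 120
v,u=np.mgrid[:400,:640]; z=t["z_map"]; m=z>0
c=np.linalg.inv(t["K"])@np.c_[u[m],v[m],np.ones(m.sum())].T*z[m]; Wm=np.linalg.inv(t["world_to_cam"])
X=F((Wm[:3,:3]@c).T+Wm[:3,3]); k=(abs(X[:,1])<110)&(X[:,0]>-60)&(X[:,0]<130)&(X[:,2]>200)&(X[:,2]<330); Y=X[k]
i=Y[:,2].argmax(); print(len(Y), np.percentile(Y,[5,50,95],axis=0))
pp,q,n,d=pushtcp(0,y=-174); pre=pp+np.array([-60,-45,50]); low=pp-12*n-10*d
move(W(pre),q); move(W(low),q,(W(pre),q))
```

```text
[ -64.531 -243.763  250.992] [-0.254 -0.759  0.144] [-0.349  0.283 -0.051 -0.941 -1.094  1.25 ]
769 [[ 63.765 -88.447 269.762]
 [ 76.336   1.172 279.495]
 [106.439  91.369 286.583]]
clock 12.8 shift [-0.106  0.045 -0.607] rot [ 0.001 -0.002  0.003] minrows 4 target [566.  -74.9  70.6]
clock 12.8 shift [ 0.095  0.179 -0.174] rot [0. 0. 0.] minrows 2 target [594.6 -21.   18.4]
```

{"api": "servo_tool", "payload": {
  "plan": [
    [-0.021,0.009,-0.121,0,0,0,0],
    [-0.021,0.009,-0.121,0,0,0,0],
    [-0.021,0.009,-0.121,0,0,0,0],
    [-0.021,0.009,-0.121,0,0,0,0],
    [-0.022,0.009,-0.121,0,-0.001,0.002,0],
    [0,0,0,0,0,0,0],
    [0.019,0.036,-0.035,0,0,0,0],
    [0.019,0.036,-0.035,0,0,0,0],
    [0.019,0.036,-0.035,0,0,0,0],
    [0.019,0.036,-0.035,0,0,0,0],
    [0.019,0.036,-0.034,0,0,0,0],
    [0,0,0,0,0,0,0]
  ]
}}

```text
clock: 14.3
position: [594.6, -17.3, 19.0]
ee_rot: [0.783, -0.455, 0.069, -0.417]
contact_force: [-0.4, -0.3, 0.3]
gripper_width: 0.3
grasp_force: 0.0
```

Run:
```python
from h import *
from bench import arm
np.set_printoptions(precision=3,suppress=True)
s=arm.read_state(); print(F(s["position"]), Rf.inv().apply(s["contact_force"]))
d=snap("w3.npz"); cv2.imwrite("pics/w3.png",d["image"][:,:,::-1])
print("grip axis ends proj",proj(d,W([-23,-197,45])),proj(d,W([-23,-150,45])))
g=lambda r:W(pushtcp(r,y=-174)[0])
q=push(); move(g(0),q)
rs=np.arange(0,1.31,.1)
for a,b in zip(rs,rs[1:]): print(round(b,2),(g(b)-g(a))/300)
```

```text
[ -42.45  -174.331   19.022] [-0.524 -0.153  0.349]
grip axis ends proj [249.753 239.939] [262.977 300.283]
clock 14.35 shift [0.042 0.018 0.003] rot [ 0.     0.    -0.002] minrows 1 target [607.4 -12.3  20.6]
0.1 [0.001 0.    0.026]
0.2 [0.004 0.001 0.026]
0.3 [0.006 0.002 0.025]
0.4 [0.008 0.003 0.024]
0.5 [0.011 0.004 0.023]
0.6 [0.013 0.005 0.022]
0.7 [0.015 0.005 0.021]
0.8 [0.017 0.006 0.019]
0.9 [0.018 0.007 0.017]
1.0 [0.02  0.007 0.015]
1.1 [0.021 0.008 0.013]
1.2 [0.022 0.008 0.011]
1.3 [0.023 0.008 0.008]
```

View pics/w3.png

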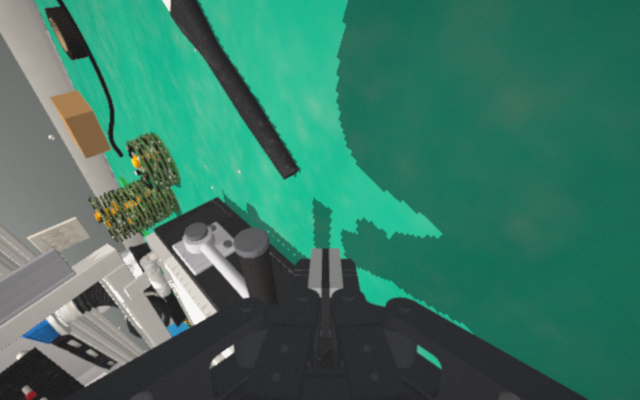

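The wrist view shows the grip at (250,240) to (260,300), just to the side of the shut fingers at (325,265), with the lid raised at left. The rod can be pushed up.

{"api": "servo_tool", "payload": {
  "plan": [
    [0.021,0.009,0.0015,0,0,0,0],
    [0.021,0.009,0.0015,0,0,0,0],
    [0.0005,0,0.013,0,0,0,0],
    [0.0005,0,0.013,0,0,0,0],
    [0.002,0.0005,0.013,0,0,0,0],
    [0.002,0.0005,0.013,0,0,0,0],
    [0.003,0.001,0.0125,0,0,0,0],
    [0.003,0.001,0.0125,0,0,0,0],
    [0.004,0.0015,0.012,0,0,0,0],
    [0.004,0.0015,0.012,0,0,0,0],
    [0.0055,0.002,0.0115,0,0,0,0],
    [0.0055,0.002,0.0115,0,0,0,0],
    [0.0065,0.0025,0.011,0,0,0,0],
    [0.0065,0.0025,0.011,0,0,0,0]
  ]
}}

```text
clock: 16.1
position: [620.7, -8.3, 65.3]
ee_rot: [0.783, -0.455, 0.07, -0.418]
contact_force: [-0.7, -0.1, -0.5]
gripper_width: -0.5
grasp_force: 0.6
```

```bash
cat >> h.py <<'E'
def status(r):
    from bench import arm,vision
    s=arm.read_state(); p=F(s["position"]); print("clock",round(s["clock"],2),"F",np.round(p,1),"err to plan",np.round(p-pushtcp(r,y=-174)[0],1),"force F",np.round(Rf.inv().apply(s["contact_force"]),1))
    t=vision.get_image("top"); v,u=np.mgrid[:400,:640]; z=t["z_map"]; m=z>0
    c=np.linalg.inv(t["K"])@np.c_[u[m],v[m],np.ones(m.sum())].T*z[m]; Wm=np.linalg.inv(t["world_to_cam"])
    X=F((Wm[:3,:3]@c).T+Wm[:3,3]); return X
def lidangle(X):
    # fit top face: points of lid |y|<100, project to polar about hinge at mid-plane
    k=(abs(X[:,1])<100)&(X[:,2]>130)&(X[:,0]<150)&(X[:,0]>-120); Y=X[k]; print("lid highest",np.round(np.percentile(Y[:,2],98),1),"x there",np.round(np.median(Y[Y[:,2]>np.percentile(Y[:,2],95)][:,0]),1),"bar?",np.round(Y[:,0].max(),1))
E
python3 - <<'E'
from h import *
X=status(.6); lidangle(X)
d=snap("w4.npz"); print("grip expected",[proj(d,W(rodgrip(.6)+[0,y,0])).round() for y in(-197,-150)])
c=d["image"][:,:,::-1]; cv2.imwrite("pics/w4.png",c)
for y in(-197,):
  u,v=proj(d,W(rodgrip(.6)+[0,y,0])).astype(int); print(F(deproj(d,(u,v))))
E
```

```text
clock 16.1 F [ -14.8 -174.7   65.3] err to plan [ 0.3 -0.7  0.6] force F [-0.7  0.1 -0.5]
lid highest 287.8 x there 92.6 bar? 103.1
grip expected [array([275., 255.]), array([284., 315.])]
[  -9.31305071 -197.2491552    89.11946087]
```

Depth puts the grip's end at (-9, -197, 89), which is what rod 0.6 predicts. Continuing up.

{"api": "servo_tool", "payload": {
  "plan": [
    [0.0075,0.0026,0.0105,0,0,0,0],
    [0.0075,0.0026,0.0105,0,0,0,0],
    [0.0083,0.003,0.0095,0,0,0,0],
    [0.0083,0.003,0.0095,0,0,0,0],
    [0.009,0.0033,0.0086,0,0,0,0],
    [0.009,0.0033,0.0086,0,0,0,0],
    [0.01,0.0035,0.0076,0,0,0,0],
    [0.01,0.0035,0.0076,0,0,0,0],
    [0.0105,0.0038,0.0065,0,0,0,0],
    [0.0105,0.0038,0.0065,0,0,0,0],
    [0.011,0.004,0.0053,0,0,0,0],
    [0.011,0.004,0.0053,0,0,0,0],
    [0.009,0.0032,0.0033,0,0,0,0],
    [0.009,0.0032,0.0033,0,0,0,0],
    [0,0,0,0,0,0,0]
  ]
}}

```text
clock: 18.08
position: [659.7, 5.8, 95.8]
ee_rot: [0.783, -0.455, 0.07, -0.418]
contact_force: [-0.4, -0.2, -0.3]
gripper_width: -0.0
grasp_force: 0.1
```

Run:
```python
from h import *
X=status(1.28); lidangle(X)
d=snap("w5.npz"); print("grip/tip/seat(1.3)",[proj(d,W(x)).round() for x in (rodgrip(1.28)+[0,-197,0],[55-145*np.cos(1.28),-137,45+145*np.sin(1.28)],[99-140.5*np.cos(1.3),-137,76+140.5*np.sin(1.3)])], "exp",rodgrip(1.28))
u,v=proj(d,W(rodgrip(1.28)+[0,-197,0])).astype(int); print("meas",F(deproj(d,(u,v))))
cv2.imwrite("pics/w5.png",d["image"][:,:,::-1])
```

```text
clock 18.07 F [  26.7 -174.5   95.8] err to plan [-0.2 -0.5  0.5] force F [-0.4 -0.  -0.3]
lid highest 286.8 x there 84.7 bar? 96.6
grip/tip/seat(1.3) [array([272., 255.]), array([188., 466.]), array([ 77., 421.])] exp [ 32.63621365   0.         119.7252371 ]
meas [  32.97449275 -197.0953999   119.54604103]
```

View pics/w5.png

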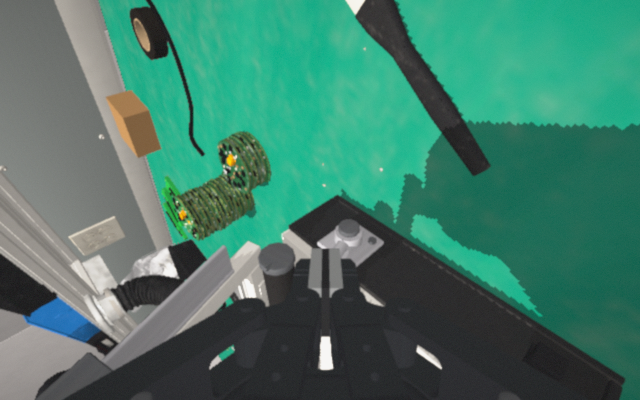

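The wrist view shows the grip's end at (276,257), held by the finger, with the lid still raised at left. I'll check the rod angle with the ball in the top view.

Run:
```python
from h import *
d=load("w5.npz")
for r in (1.2,1.24,1.28,1.32): print(r,proj(d,W(rodgrip(r)+[0,-197,0])).round(1))
X=status(1.28); k=(abs(X[:,1]+137)<22)&(X[:,0]<110)&(X[:,0]>-40)&(X[:,2]>140); Y=X[k]
b=Y[(Y[:,0]<40)]; print("ball-ish",len(b),b.round(0)[b[:,2].argsort()][-12:].tolist())
print("exp tip",[(55-145*np.cos(r),45+145*np.sin(r)) for r in(1.24,1.28,1.32)])
h=Y[Y[:,0]>=40]; print("hook/flange",np.round(h[np.lexsort((h[:,2],))][::4],0).tolist())
```

```text
1.2 [284.9 260.2]
1.24 [278.4 257.6]
1.28 [272.2 254.8]
1.32 [266.2 251.9]
clock 18.18 F [  26.4 -174.5   95.7] err to plan [-0.5 -0.5  0.4] force F [ 0.1 -0.   0.9]
ball-ish 22 [[14.0, -138.0, 185.0], [17.0, -137.0, 186.0], [8.0, -136.0, 186.0], [10.0, -140.0, 186.0], [7.0, -133.0, 186.0], [10.0, -131.0, 186.0], [16.0, -139.0, 188.0], [9.0, -134.0, 188.0], [11.0, -137.0, 189.0], [14.0, -136.0, 189.0], [13.0, -132.0, 190.0], [11.0, -135.0, 191.0]]
exp tip [(np.float64(7.904538756377448), np.float64(182.13867992018314)), (np.float64(13.42629460336645), np.float64(183.9122997419376)), (np.float64(19.01455951040593), np.float64(185.46368951714845))]
hook/flange [[102.0, -124.0, 141.0], [95.0, -124.0, 162.0], [86.0, -126.0, 187.0], [81.0, -119.0, 200.0], [79.0, -126.0, 212.0], [77.0, -123.0, 215.0], [88.0, -142.0, 216.0], [58.0, -131.0, 216.0], [88.0, -133.0, 217.0], [79.0, -117.0, 217.0], [53.0, -138.0, 217.0], [42.0, -134.0, 219.0], [83.0, -144.0, 219.0], [45.0, -141.0, 220.0], [59.0, -128.0, 220.0], [51.0, -131.0, 221.0], [81.0, -134.0, 221.0], [80.0, -136.0, 221.0], [42.0, -131.0, 222.0], [55.0, -130.0, 222.0], [83.0, -135.0, 223.0], [47.0, -127.0, 223.0], [49.0, -128.0, 223.0], [53.0, -133.0, 224.0], [47.0, -142.0, 225.0], [54.0, -139.0, 225.0], [73.0, -119.0, 226.0], [72.0, -137.0, 227.0], [64.0, -152.0, 228.0], [70.0, -151.0, 229.0], [66.0, -138.0, 229.0], [70.0, -134.0, 230.0], [69.0, -142.0, 232.0], [68.0, -139.0, 233.0], [72.0, -126.0, 237.0], [60.0, -140.0, 241.0], [61.0, -137.0, 243.0], [62.0, -126.0, 245.0], [67.0, -119.0, 247.0], [56.0, -124.0, 249.0], [63.0, -116.0, 259.0], [52.0, -116.0, 273.0], [53.0, -122.0, 275.0], [56.0, -121.0, 276.0], [53.0, -120.0, 279.0]]
```

The ball and grip put the rod at about 1.26, against a seat near 1.23. I'll add a small margin and wait for the lid.

{"api": "servo_tool", "payload": {
  "plan": [
    [0.006,0.002,0.002,0,0,0,0],
    [0,0,0,0,0,0,0],
    [0,0,0,0,0,0,0],
    [0,0,0,0,0,0,0],
    [0,0,0,0,0,0,0],
    [0,0,0,0,0,0,0],
    [0,0,0,0,0,0,0],
    [0,0,0,0,0,0,0],
    [0,0,0,0,0,0,0],
    [0,0,0,0,0,0,0],
    [0,0,0,0,0,0,0],
    [0,0,0,0,0,0,0],
    [0,0,0,0,0,0,0],
    [0,0,0,0,0,0,0],
    [0,0,0,0,0,0,0],
    [0,0,0,0,0,0,0],
    [0,0,0,0,0,0,0],
    [0,0,0,0,0,0,0],
    [0,0,0,0,0,0,0],
    [0,0,0,0,0,0,0]
  ]
}}

```text
clock: 20.72
position: [661.3, 6.3, 96.3]
ee_rot: [0.783, -0.455, 0.07, -0.417]
contact_force: [-0.1, -0.5, -0.6]
gripper_width: -0.0
grasp_force: 0.2
```

{"api": "servo_tool", "payload": {
  "plan": [
    [0,0,0,0,0,0,0],
    [0,0,0,0,0,0,0],
    [0,0,0,0,0,0,0],
    [0,0,0,0,0,0,0],
    [0,0,0,0,0,0,0],
    [0,0,0,0,0,0,0],
    [0,0,0,0,0,0,0],
    [0,0,0,0,0,0,0],
    [0,0,0,0,0,0,0],
    [0,0,0,0,0,0,0],
    [0,0,0,0,0,0,0],
    [0,0,0,0,0,0,0],
    [0,0,0,0,0,0,0],
    [0,0,0,0,0,0,0],
    [0,0,0,0,0,0,0],
    [0,0,0,0,0,0,0]
  ]
}}

```text
clock: 22.72
position: [661.3, 6.3, 96.3]
ee_rot: [0.783, -0.455, 0.07, -0.417]
contact_force: [-1.0, -0.1, 0.2]
gripper_width: 0.4
grasp_force: 0.2
```

```bash
cat >> h.py <<'E'
def lidfit(X):
    # plane fit of lid interior/top face seen from above: normals -> angle; use PCA in x-z of |y|<90 points
    k=(abs(X[:,1])<90)&(X[:,2]>110)&(X[:,0]<110)&(X[:,0]>-120); Y=X[k][:,[0,2]]
    r=np.hypot(Y[:,0]-99,Y[:,1]-76); a=np.arctan2(Y[:,1]-76,99-Y[:,0]); e=r>np.percentile(r,90)
    print("far-edge r",np.round(np.median(r[e]),1),"angle",np.round(np.median(a[e]),3),"n",len(Y))
E
python3 - <<'E'
from h import *
X=status(1.285); lidangle(X); lidfit(X)
E
```

```text
clock 22.73 F [  28.3 -174.6   96.3] err to plan [ 1.1 -0.6  0.9] force F [-1.   0.2  0.2]
lid highest 283.1 x there 58.0 bar? 83.5
far-edge r 210.1 angle 1.362 n 1064
```

{"api": "servo_tool", "payload": {
  "plan": [
    [0,0,0,0,0,0,0],
    [0,0,0,0,0,0,0],
    [0,0,0,0,0,0,0],
    [0,0,0,0,0,0,0],
    [0,0,0,0,0,0,0],
    [0,0,0,0,0,0,0],
    [0,0,0,0,0,0,0],
    [0,0,0,0,0,0,0],
    [0,0,0,0,0,0,0],
    [0,0,0,0,0,0,0],
    [0,0,0,0,0,0,0],
    [0,0,0,0,0,0,0],
    [0,0,0,0,0,0,0],
    [0,0,0,0,0,0,0],
    [0,0,0,0,0,0,0],
    [0,0,0,0,0,0,0],
    [0,0,0,0,0,0,0],
    [0,0,0,0,0,0,0],
    [0,0,0,0,0,0,0],
    [0,0,0,0,0,0,0]
  ]
}}

```text
clock: 25.28
position: [661.3, 6.3, 96.3]
ee_rot: [0.783, -0.455, 0.07, -0.417]
contact_force: [-0.4, -0.0, -1.4]
gripper_width: -0.2
grasp_force: 0.2
```

{"api": "servo_tool", "payload": {
  "plan": [
    [0,0,0,0,0,0,0],
    [0,0,0,0,0,0,0],
    [0,0,0,0,0,0,0],
    [0,0,0,0,0,0,0],
    [0,0,0,0,0,0,0],
    [0,0,0,0,0,0,0],
    [0,0,0,0,0,0,0],
    [0,0,0,0,0,0,0],
    [0,0,0,0,0,0,0],
    [0,0,0,0,0,0,0],
    [0,0,0,0,0,0,0],
    [0,0,0,0,0,0,0],
    [0,0,0,0,0,0,0],
    [0,0,0,0,0,0,0],
    [0,0,0,0,0,0,0],
    [0,0,0,0,0,0,0]
  ]
}}

```text
clock: 27.28
position: [661.0, 6.2, 96.1]
ee_rot: [0.783, -0.455, 0.07, -0.417]
contact_force: [-2.1, -1.0, 0.4]
gripper_width: 0.4
grasp_force: 0.7
```

Run:
```python
from h import *
X=status(1.285); lidangle(X); lidfit(X)
k=(abs(X[:,1]+137)<22)&(X[:,0]<60)&(X[:,0]>-60)&(X[:,2]>140); Y=X[k]; print(Y[Y[:,0].argsort()][::5].round(0).tolist())
```

```text
clock 27.27 F [  28.  -174.6   96.1] err to plan [ 0.7 -0.6  0.7] force F [-2.3 -0.2  0.4]
lid highest 266.6 x there 11.3 bar? 65.1
far-edge r 208.9 angle 1.118 n 1454
[[-21.0, -120.0, 238.0], [-17.0, -122.0, 245.0], [-12.0, -118.0, 246.0], [-8.0, -122.0, 241.0], [-6.0, -131.0, 190.0], [-4.0, -144.0, 189.0], [-3.0, -141.0, 190.0], [-2.0, -138.0, 217.0], [-2.0, -146.0, 210.0], [-1.0, -115.0, 233.0], [-0.0, -132.0, 221.0], [0.0, -139.0, 220.0], [2.0, -152.0, 185.0], [3.0, -122.0, 229.0], [4.0, -148.0, 208.0], [5.0, -117.0, 229.0], [6.0, -123.0, 221.0], [7.0, -147.0, 210.0], [8.0, -127.0, 216.0], [9.0, -115.0, 220.0], [11.0, -148.0, 205.0], [12.0, -139.0, 199.0], [13.0, -142.0, 203.0], [14.0, -137.0, 209.0], [15.0, -128.0, 209.0], [16.0, -147.0, 211.0], [18.0, -138.0, 205.0], [19.0, -124.0, 213.0], [20.0, -118.0, 202.0], [21.0, -145.0, 201.0], [23.0, -119.0, 201.0], [24.0, -146.0, 204.0], [25.0, -135.0, 204.0], [26.0, -117.0, 204.0], [27.0, -136.0, 206.0], [28.0, -142.0, 203.0], [30.0, -151.0, 191.0], [31.0, -141.0, 213.0], [31.0, -143.0, 200.0], [33.0, -152.0, 186.0], [34.0, -144.0, 200.0], [35.0, -133.0, 202.0], [37.0, -130.0, 201.0], [39.0, -134.0, 197.0], [41.0, -124.0, 183.0], [43.0, -148.0, 167.0], [46.0, -146.0, 160.0], [47.0, -134.0, 159.0], [48.0, -140.0, 156.0], [50.0, -128.0, 154.0], [52.0, -132.0, 152.0], [53.0, -129.0, 153.0], [55.0, -121.0, 159.0], [56.0, -139.0, 147.0], [58.0, -127.0, 147.0], [60.0, -122.0, 147.0]]
```

The lid now presses on the grip with about 2.3 N. The wall edge at (-6,190), in front of the ball at (14,185), fits the ball being inside the hook. I'll let it settle, then yield slowly.

{"api": "servo_tool", "payload": {
  "plan": [
    [0,0,0,0,0,0,0],
    [0,0,0,0,0,0,0],
    [0,0,0,0,0,0,0],
    [0,0,0,0,0,0,0],
    [0,0,0,0,0,0,0],
    [0,0,0,0,0,0,0],
    [0,0,0,0,0,0,0],
    [0,0,0,0,0,0,0]
  ]
}}

```text
clock: 28.32
position: [660.3, 6.1, 95.6]
ee_rot: [0.784, -0.455, 0.069, -0.417]
contact_force: [-5.4, -3.3, -0.1]
gripper_width: 0.0
grasp_force: 2.3
```

{"api": "servo_tool", "payload": {
  "plan": [
    [-0.0024,-0.0009,-0.0008,0,0,0,0],
    [-0.0024,-0.0009,-0.0008,0,0,0,0],
    [-0.0024,-0.0009,-0.0008,0,0,0,0],
    [-0.0024,-0.0009,-0.0008,0,0,0,0],
    [0,0,0,0,0,0,0],
    [0,0,0,0,0,0,0]
  ]
}}

```text
clock: 29.08
position: [658.2, 5.3, 95.1]
ee_rot: [0.783, -0.455, 0.07, -0.417]
contact_force: [-1.3, -1.1, -3.3]
gripper_width: 0.2
grasp_force: 1.9
```

Run:
```python
from h import *
X=status(1.26); lidangle(X); lidfit(X)
d=snap("w6.npz"); 
for r in (1.16,1.2,1.24,1.28): print(r,proj(d,W(rodgrip(r)+[0,-197,0])).round(1))
p=proj(d,W(rodgrip(1.23)+[0,-197,0])).astype(int); print("depth around grip end", [F(deproj(d,p+[i,0])).round(1).tolist() for i in range(-24,25,6)])
```

```text
clock 29.07 F [  25.1 -174.5   95.1] err to plan [-0.3 -0.5  0.2] force F [-1.6 -0.6 -3.3]
lid highest 262.4 x there 3.9 bar? 62.1
far-edge r 208.6 angle 1.08 n 1554
1.16 [288.2 261.5]
1.2 [281.4 259.1]
1.24 [275.  256.5]
1.28 [268.8 253.7]
depth around grip end [[94.2, -123.4, 98.5], [92.0, -122.4, 95.1], [33.0, -196.4, 122.0], [31.6, -196.1, 120.0], [29.0, -197.2, 118.7], [27.6, -196.8, 116.8], [25.1, -197.9, 115.5], [23.8, -197.2, 113.4], [77.8, -112.8, 68.9]]
```

{"api": "servo_tool", "payload": {
  "plan": [
    [-0.0024,-0.0009,-0.0008,0,0,0,0],
    [-0.0024,-0.0009,-0.0008,0,0,0,0],
    [-0.0024,-0.0009,-0.0008,0,0,0,0],
    [-0.0024,-0.0009,-0.0008,0,0,0,0],
    [0,0,0,0,0,0,0],
    [0,0,0,0,0,0,0],
    [0,0,0,0,0,0,0],
    [0,0,0,0,0,0,0]
  ]
}}

```text
clock: 30.18
position: [655.6, 4.2, 94.4]
ee_rot: [0.783, -0.455, 0.07, -0.418]
contact_force: [0.2, 0.6, -0.7]
gripper_width: 0.2
grasp_force: 0.0
```

```bash
cat >> h.py <<'E'
def rodmeas(f):
    d=snap(f); p=proj(d,W(rodgrip(1.23)+[0,-197,0])).astype(int)
    D=np.array([F(deproj(d,p+[i,j])) for i in range(-40,41) for j in range(-30,31) if d["z_map"][p[1]+j,p[0]+i]>0])
    c=D[abs(D[:,1]+197)<2]; c=c[(c[:,2]>60)]; m=(c.min(0)+c.max(0))/2; print("grip end",np.round(m,1),len(c),"rod",np.round(np.arctan2(m[2]-45,55-m[0]),3))
E
python3 - <<'E'
from h import *
X=status(1.22); lidangle(X); lidfit(X); rodmeas("w7.npz")
E
```

```text
clock 30.18 F [  22.2 -174.7   94.4] err to plan [-0.2 -0.7  0.6] force F [ 0.4  0.5 -0.7]
lid highest 261.7 x there 3.3 bar? 61.9
far-edge r 208.4 angle 1.076 n 1570
grip end [  21.7 -196.7  117.8] 887 rod 1.142
```

{"api": "servo_tool", "payload": {
  "plan": [
    [-0.0024,-0.0009,-0.0008,0,0,0,0],
    [-0.0024,-0.0009,-0.0008,0,0,0,0],
    [-0.0024,-0.0009,-0.0008,0,0,0,0],
    [-0.0024,-0.0009,-0.0008,0,0,0,0],
    [0,0,0,0,0,0,0],
    [0,0,0,0,0,0,0],
    [0,0,0,0,0,0,0],
    [0,0,0,0,0,0,0]
  ]
}}

```text
clock: 31.28
position: [652.7, 3.1, 93.5]
ee_rot: [0.783, -0.455, 0.07, -0.418]
contact_force: [0.3, -0.9, 0.0]
gripper_width: 0.3
grasp_force: 0.0
```

Run:
```python
from h import *
X=status(1.18); lidangle(X); lidfit(X); rodmeas("w8.npz")
d=load("w8.npz"); p=proj(d,W(rodgrip(1.23)+[0,-197,0])).astype(int); print([F(deproj(d,p+[i,0])).round(1).tolist() for i in range(-24,25,6)])
c=d["image"][p[1]-60:p[1]+90,p[0]-100:p[0]+100,::-1]; cv2.imwrite("pics/w8c.png",cv2.resize(c,None,fx=3.5,fy=3.5,interpolation=cv2.INTER_CUBIC))
```

```text
clock 31.27 F [  19.2 -174.7   93.5] err to plan [-0.4 -0.7  0.8] force F [ 0.  -0.9  0. ]
lid highest 262.2 x there 3.2 bar? 62.2
far-edge r 208.4 angle 1.075 n 1565
grip end [  29.  -196.7  117.8] 848 rod 1.227
[[99.7, -122.5, 99.6], [96.7, -122.5, 96.5], [33.3, -196.6, 122.0], [31.2, -197.0, 120.4], [29.8, -196.5, 118.4], [27.4, -197.3, 116.9], [25.7, -197.3, 115.0], [23.8, -197.5, 113.3], [84.4, -110.4, 68.7]]
```

View pics/w8c.png

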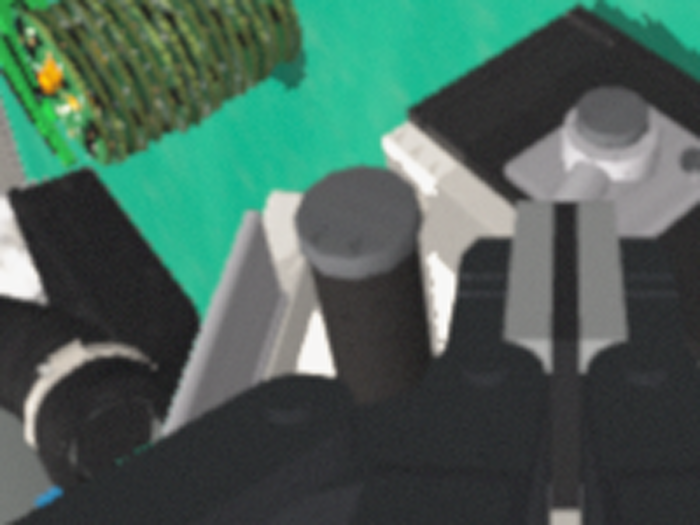

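The crop shows the finger at (565,290) clear of the grip at (360,220). The rod has stayed at 1.227, as predicted for seating, and the lid is steady. Retreating.

{"api": "servo_tool", "payload": {
  "plan": [
    [-0.02,-0.0075,-0.008,0,0,0,0],
    [-0.042,-0.015,-0.017,0,0,0,0],
    [-0.03,-0.06,0,0,0,0,0],
    [-0.03,-0.1,0,0,0,0,0],
    [-0.03,-0.12,0,0,0,0,0],
    [-0.03,-0.12,0.02,0,0,0,0],
    [-0.03,-0.1,0.05,0,0,0,0],
    [0,0,0,0,0,0,0],
    [0,0,0,0,0,0,0],
    [0,0,0,0,0,0,0],
    [0,0,0,0,0,0,0]
  ]
}}

```text
clock: 32.75
position: [589.0, -152.8, 106.6]
ee_rot: [0.784, -0.455, 0.07, -0.418]
contact_force: [0.5, 0.1, 0.8]
gripper_width: -0.0
grasp_force: 0.0
```

Run:
```python
from h import *
X=status(1.18); lidangle(X); lidfit(X)
k=(abs(X[:,1]+137)<22)&(X[:,0]<60)&(X[:,0]>-60)&(X[:,2]>140); Y=X[k]; print(Y[Y[:,0].argsort()][:40:3].round(0).tolist())
k=(abs(X[:,1]+190)<6)&(X[:,2]>80)&(X[:,0]>-20)&(X[:,0]<70); print("grip",np.median(X[k],axis=0),k.sum())
```

```text
clock 32.75 F [ -93.3 -300.1  106.6] err to plan [-112.9 -126.1   13.9] force F [ 0.5 -0.   0.8]
lid highest 261.7 x there 3.0 bar? 61.7
far-edge r 208.2 angle 1.076 n 1569
[[-30.0, -120.0, 238.0], [-27.0, -120.0, 233.0], [-25.0, -115.0, 237.0], [-22.0, -123.0, 239.0], [-19.0, -123.0, 234.0], [-16.0, -116.0, 236.0], [-13.0, -117.0, 234.0], [-11.0, -132.0, 183.0], [-10.0, -138.0, 181.0], [-10.0, -129.0, 178.0], [-9.0, -126.0, 214.0], [-8.0, -126.0, 176.0], [-8.0, -132.0, 210.0], [-8.0, -118.0, 229.0]]
grip [  29.93987734 -190.21181776  124.5508732 ] 17
```

The lid is steady at 1.076 (far-edge angle), the rod is still up and the robot is touching nothing. Handing in.

```bash
python3 -c "
from bench import arm
print(arm.job_done())"
```

```text
the job is handed in; nothing more can be done
None
```

The job is handed in: at the last check (32.75 s of the 72 s allowed) the lid was steady on the prop rod, with the ball tip caught in the hook, the arm clear and nothing on the bench bumped.

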